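# Unpin a cover plate and lay it on the pile

### The job

Pull the sprung plunger on the sloping nest, twist it so that it stays latched open by itself, then draw the footed plate out from under its bracket and lay it gently, level and edge to edge on top of the pile of like plates. Nobody knows how high the pile stands: keep hold of the plate until it rests on the pile, do not drop it or press it down hard, and leave the plunger latched open and the bin, screwdriver and circuit board undisturbed.

Things in the scene. Friction and masses are not known exactly. Their poses are not given: they have to be found in the camera images.
- nest: Fixed grey metal work nest: a flat bed 150 mm along the slope and 100 mm wide, sloping at 30 degrees. Origin: centre of its underside on the table; z up, x level and pointing to the high side, y across. The middle of the bed's surface is 75 mm above the origin. Nothing stands at the bed's high end or sides; a bracket with the plunger stands at its low end.
- bracket (a point): Lower upslope edge of the overhang of the steel bracket at the bed's low end (axes as the nest's). The overhang, 44 mm wide, 22 to 30 mm off the bed, covers the last 24 mm of the plate's length; the bracket's upright stops the plate's low edge. So slide the plate at least 28 mm up the slope before lifting it off.
- plunger (a joint): Pull of the plunger in m, square to the bed. 0 = home: its 6 mm pin goes through the 9 mm hole near the plate's low edge. It rises up to 0.014 away from the bed against a spring (6 N at home, 12 N at full pull). Pulled 0.012 or more and twisted about 1 rad either way, its crossbar then rests on the slotted collar and holds it open at about 0.010, the pin clear of the plate.
- plunger_twist (a joint): Twist of the plunger about its axis in rad, from -1.2 to 1.2 (positive is counter-clockwise seen from its knob); 0 as found. It turns freely only when pulled 0.010 or more.
- plunger_grip (a point): Middle of the plunger's black wing knob: 30 mm long (x), 12 mm thick (y), 18 mm along the axis (z, pointing away from the bed); turns with it. At home x points up the slope, and the knob's underside is 14 mm over the bracket's top and 4 mm over the collar on it, which is 20 mm square.
- plate: Loose dark steel plate 96 x 56 x 5 mm with a window and four round feet, 8 mm thick and 10 mm long, under its corners (about 0.2 kg). Origin: midway between the undersides of the feet; x along its length, y across, z out of its top. The plate itself lies 10 to 15 mm above the origin. It starts with feet on the bed, x pointing up the slope; the pin's hole is at x = -38 mm.
- pile: Fixed grey metal magazine box 130 x 90 x 45 mm, open on top, from which stands a locked, unyielding pile of like plates, 96 mm along x, 56 mm along y, centred. Origin: centre of the box's underside; z up. The pile's flat top is 60 to 110 mm above it, different each time, not measured. The loose plate goes with its feet on the top plate, length along x, either way round.
- bin: Loose open black plastic bin 100 x 130 x 60 mm, bystander; origin under its centre.
- driver: Loose screwdriver lying on the table, bystander.
- board: Loose white circuit board 110 x 85 mm, 19 mm high, bystander; origin under its centre.
There are look-alikes about, which are no part of the job. There is more than one size of the plate; the job needs the middle-sized. Leave any pink look-alike of the nest alone.

How it is judged (in metres and radians):
On the way, in this order (a step that is already met when the one before it is completed fails the run):
1. the plunger stands latched open by itself, let go of, with the plate still in the nest (value of joint plunger above 0.008 m and contact force between the fingers and nest below 0.1 N and distance of plate from where it was at the start of the episode below 0.015 m), for 0.2 s.
2. the plate is held in the gripper, clear of the nest and not yet on the pile (contact force between the fingers and plate above 1 N and contact force between plate and nest below 0.05 N and contact force between plate and pile below 0.05 N and distance of plate from where it was at the start of the episode above 0.05 m), for 0.2 s.
3. the plate touches the pile, level and edge to edge, while still held (horizontal distance between plate and pile below 0.008 m and angle between the x axis of plate and the x axis of pile, either way round below 0.12 rad and angle between plate's own z axis and vertical below 0.06 rad and contact force between the fingers and plate above 0.5 N and contact force between plate and pile above 0.3 N), for 0.1 s.
At the end, for the whole second after the job is handed in: The plate rests still and by its own weight on top of the pile: within 8 mm of the pile's centre, its length within 0.12 rad of the pile's, tilted less than 0.06 rad; the plunger is still latched open (pulled more than 8 mm) (horizontal distance between plate and pile below 0.008 m and angle between the x axis of plate and the x axis of pile, either way round below 0.12 rad and angle between plate's own z axis and vertical below 0.06 rad and contact force between plate and pile above 0.3 N and linear speed of plate below 0.01 m/s and height (world z) of plate above 0.055 m and value of joint plunger above 0.008 m); the robot touches nothing.
It fails at once if the plate is pressed or dropped on the pile with more than 40 N (contact force between plate and pile above 40 N).
It fails at once if the bin is moved by more than 20 mm (distance of bin from where it was at the start of the episode above 0.02 m).
It fails at once if the screwdriver is moved by more than 20 mm (distance of driver from where it was at the start of the episode above 0.02 m).
It fails at once if the circuit board is moved by more than 20 mm (distance of board from where it was at the start of the episode above 0.02 m).
It also fails if it takes over 67 s, if anything falls off the work surface, if the arm or the gripper's body presses on something with over 40 N, if the wrist force passes 120 N, or if a joint passes its speed limit or range.

### The arm

A 6-joint arm with a two-finger parallel gripper is mounted at the origin on the work surface. World frame = base frame: x ahead of the robot, y to its left, z up, the work surface at z = 0. Lengths are in m, angles in degrees, forces in N, time in s.
With the tool pointing down it reaches from about 0.4 to 0.825 m from the base axis. Payload 7 kg.
Tool frame: the origin (TCP) lies midway between the tips of the shut fingers; the grasp point (between the pads) lies 19 mm behind it; x points along the fingers, z is the direction in which the jaws open and shut, and the axes are right-handed (so a half turn about x gives the same grasp; the last joint's range is limited). The gripper opens to 88 mm and grips with 3 to 60 N. Pads are 19 mm wide; open, the fingers measure 130 mm over their backs; the gripper's body (78 mm by 193 mm) begins 47 mm behind the grasp point.
Start: joints at [-55.8, 20.546, 0.682, 0, -70.136, -16.507], TCP at [0.205, -0.643, 0.227] pointing down, gripper open.
Joint ranges: [-176.03, 176.03], [-82.01, 121.73], [-58.28, 71.71], [-173.87, 95.51], [-174.79, -0.11], [-173.66, 173.66]. Speed limits (degrees/s): [136.94, 136.94, 172.46, 180, 180, 180].

### API

Orientations are given as [roll, pitch, yaw] about the fixed x, y, z axes, in that order (R = Rz(yaw) Ry(pitch) Rx(roll)).
In Python, from plant import ctrl gives the robot as it stands. The module is installed in compiled form; this text tells all that it offers.
- The arm moves only by the tool servo_tool, never from a script. Its argument "deltas" is a list of rows, each a list of 3 entries, a list of its own where there are three numbers: the turn, a rotation vector about the tool's x, y, z in degrees, then the shift along the tool's x, y, z in cm, then the finger opening in cm, from 0 to 8.76. A call has 1 to 5 rows; each row is the pose to reach, as a shift and turn from the pose measured when the call began, along the tool's axes at that moment; what a row does not reach only later rows make up. A row lasts 1/10 s, in which the tool goes at most 50 mm and 8.59 degrees, less where a joint would pass 70% of its speed; a pose out of reach is approached as far as the arm can. A call with a gripper value outside its range is refused whole. The fingers move at their own pace and stop on an object; the grip force is fixed at half the most. Time passes only in rows, so rows that repeat a pose let the fingers close. It gives the time, the measured TCP pose, the force and the opening at its end, in the units of the state.
- ctrl.get_obs(): the state, without advancing time (a new reading comes with each control period).
- ctrl.snapshot(name): name is "side" or "top" or "wrist"; returns a dict with "image" (384x512x3 uint8, red, green, blue), "vertical_fov" (degrees; the focal length in pixels is half the picture's height over the tangent of half this angle, whatever the lens; pixels are square), "cx", "cy" (the principal point, pixels), "rvec" (rotation vector, rad) and "tvec" (3), from world to camera coordinates, as OpenCV has them. Camera axes: x right, y down, z forward; pixel columns grow to the right and rows downward; lengths in m; the calibration is good to about 2 mm. A picture is of the moment at which its call begins. There is no depth.
- ctrl.close_job(): hands the job in, once; it reports no verdict.
The state is a dict: "clock": time; "joint_pos": joint angles; "qvel": joint speeds; "tau": joint torques, N m; "tool_pos": TCP position; "orientation": TCP orientation; "force": force on the tool from outside, world axes, zero at the start; "moment": the same for the moment, N m; "opening": finger opening in m.
Only numpy, scipy, OpenCV 4.12 (cv2) and the standard library are available. Lean on these libraries where they do the work, as an engineer would, in place of code of your own. Each camera call takes 0.05 s, during which the arm holds its last target. There are 200 camera calls.

## Working session

There is one attempt and no reset: what is moved stays moved. The work goes in short steps, Python scripts to look and compute and a tool call to move; the robot and the scene stay as the last step left them, time stands still between calls to the robot, and variables do not carry over. Pictures are saved under pics/ and viewed, on a budget of 10 in all, crops included, one or two more only if the job needs it, and the job is handed in when it is done.

Besides the shell and the picture viewer there is one more tool, called in YAML: its name, and indented under it one key for each argument. servo_tool: Moves the arm, as the interface text tells. Its arguments: {"type":"object","properties":{"deltas":{"type":"array","items":{"type":"array"}}},"required":["deltas"]}

```bash
mkdir -p pics
python3 - <<'E'
from plant import ctrl
import cv2,numpy as np,pickle
o=ctrl.get_obs();print(o)
for n in("side","top"):
    s=ctrl.snapshot(n);pickle.dump(s,open(n+'.pkl','wb'))
    cv2.imwrite(f'pics/{n}0.png',cv2.resize(s['image'][:,:,::-1],(800,600),interpolation=cv2.INTER_CUBIC))
    R=cv2.Rodrigues(np.array(s['rvec']))[0];print(n,s['vertical_fov'],s['cx'],s['cy'],-R.T@np.array(s['tvec']).ravel(),R[2])
E
```

```text
{'clock': 0.0, 'joint_pos': array([-5.58014188e+01,  2.05918337e+01,  6.34728616e-01, -2.10735789e-02,
       -7.01365006e+01, -1.65056798e+01]), 'qvel': array([-0.05150441, -0.04445323, -0.04302545, -0.01749879, -0.07946431,
        0.14597486]), 'tau': array([-2.50326171e-03, -5.82717633e+01,  2.93052560e+01,  6.99668258e+00,
        6.67315442e-03, -2.11327315e-04]), 'tool_pos': array([ 0.20496094, -0.64261718,  0.22562245]), 'orientation': array([  4.55762701,  89.90432021, 112.24335183]), 'force': array([ 0.02337138, -0.1853725 , -0.14082198]), 'moment': array([-0.04503516, -0.01720079, -0.00570467]), 'opening': 0.08757831266610892}
side 54.64962990176415 257.7684884764683 186.79492242470917 [-0.252109    0.79398771  0.74724823] [ 0.62904188 -0.60042784 -0.49375371]
top 57.0645413455007 254.1081171387504 199.61019904665125 [ 0.4256365  -0.01474877  1.03574465] [ 0.12974772  0.00340244 -0.9915412 ]
```

View pics/top0.png

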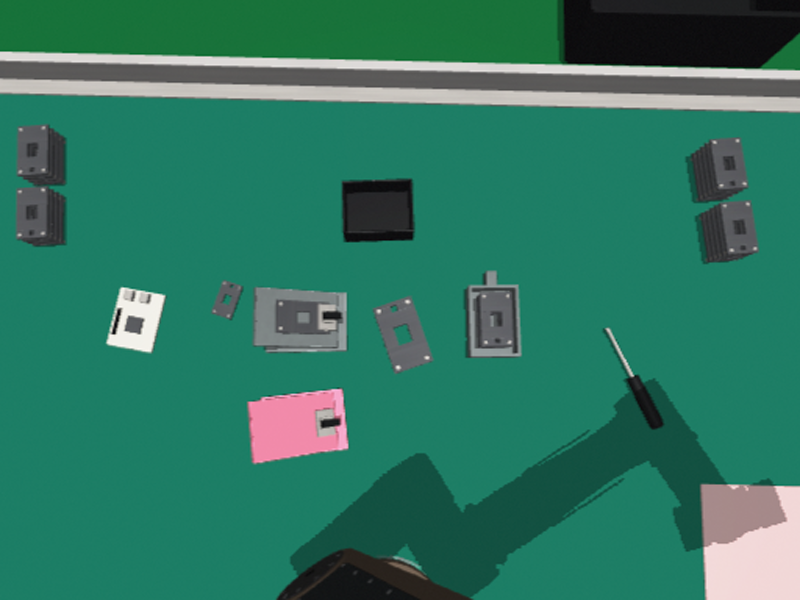

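View pics/side0.png

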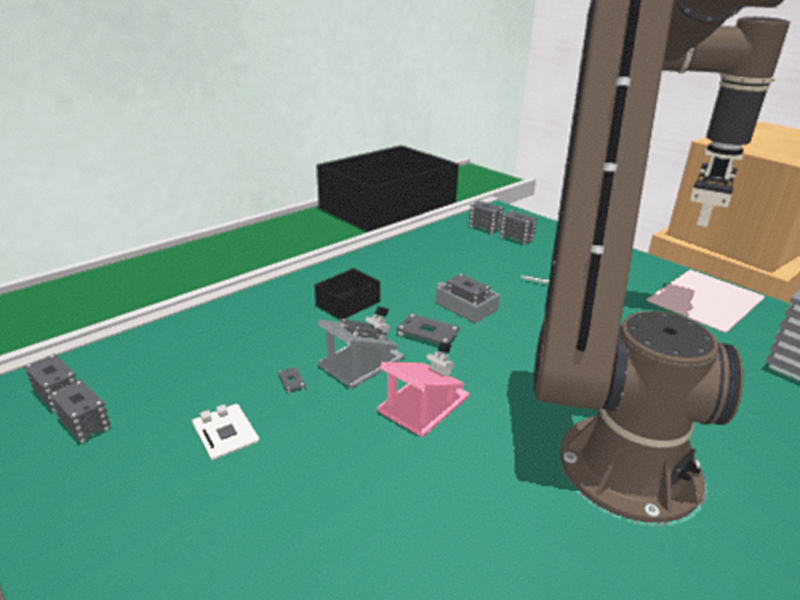

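```bash
cat > h.py <<'E'
import numpy as np,cv2,pickle
from scipy.spatial.transform import Rotation as Ro
def K(s):
    f=s['image'].shape[0]/2/np.tan(np.radians(s['vertical_fov'])/2)
    return np.array([[f,0,s['cx']],[0,f,s['cy']],[0,0,1.]])
def proj(s,P):
    return cv2.projectPoints(np.float64(P).reshape(-1,3),np.float64(s['rvec']),np.float64(s['tvec']),K(s),None)[0][:,0]
def onz(s,uv,z):
    R=cv2.Rodrigues(np.float64(s['rvec']))[0];c=-R.T@np.float64(s['tvec']).ravel()
    d=R.T@np.linalg.inv(K(s))@np.r_[uv,1];return c+d*(z-c[2])/d[2]
def load(n):return pickle.load(open(n+'.pkl','rb'))
def crop(s,x0,y0,x1,y1,k):
    return cv2.resize(s['image'][y0:y1,x0:x1,::-1],None,fx=k,fy=k,interpolation=cv2.INTER_CUBIC)
E
python3 - <<'E'
from h import *
t,s=load('top'),load('side')
a=crop(t,155,175,340,232,4.3);b=crop(s,195,172,380,254,4.3)
cv2.imwrite('pics/c1.png',np.vstack([a,b[:,:a.shape[1]]]))
print(a.shape,b.shape)
for n,uv,z in[('nest',(300,320),.075),('pile',(494,320),.09),('bin',(378,210),.0)]:print(n,onz(t,np.array(uv)/1.5625,z))
E
```

```text
(245, 796, 3) (353, 796, 3)
nest [0.5329127  0.15824075 0.075     ]
pile [ 0.53933028 -0.17906288  0.09      ]
bin [0.75957019 0.03056561 0.        ]
```

View pics/c1.png

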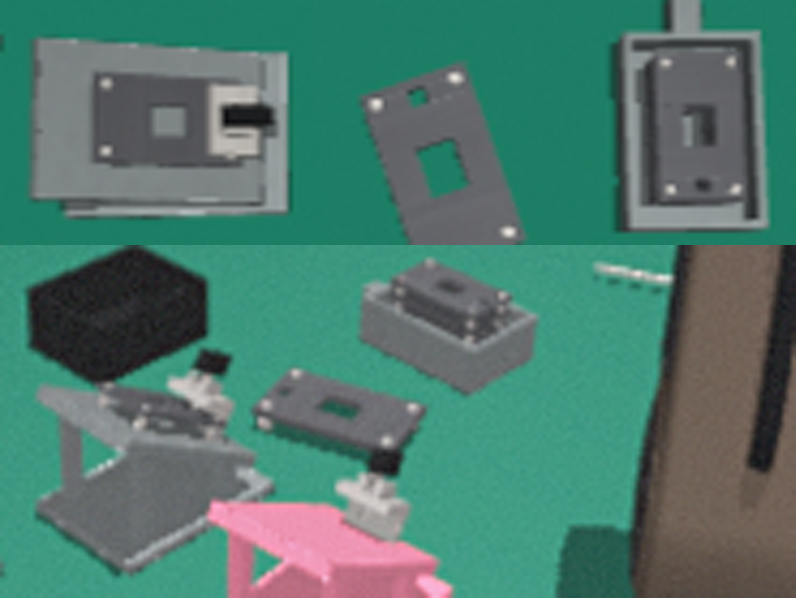

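```bash
cat > fit.py <<'E'
from h import *
from scipy.optimize import least_squares as ls
t,s=load('top'),load('side')
T=lambda p:np.float64(p)/4.3+[155,175]
S=lambda p:(np.float64(p)-[0,245])/4.3+[195,172]
def bed(q,P):  # P in bed coords (u upslope from bed middle, v across, w normal)
    P=np.float64(P);x,y,a=q[:3]
    L=np.c_[P[:,0]*np.cos(np.pi/6)-P[:,2]*.5,P[:,1],.075+P[:,0]*.5+P[:,2]*np.cos(np.pi/6)]
    return L@Ro.from_euler('z',a).as_matrix().T+[x,y,0]
def box(q,P):return np.float64(P)@Ro.from_euler('z',q[2]).as_matrix().T+[q[0],q[1],0]
b=[[.075,-.05,0],[.075,.05,0],[-.075,-.05,0],[-.075,.05,0]]
def rn(q):
    u=q[3]
    c=[[u+.048,-.028,.015],[u+.048,.028,.015],[u-.038,0,.053]]
    m=np.r_[proj(t,bed(q,np.r_[b,c])),proj(s,bed(q,np.r_[b[:2],b[3:],c[2:]]))]
    z=np.r_[T([(36,38),(33,198),(268,52),(264,205),(95,72),(93,162),(247,116)]),S([(38,390),(130,447),(253,460),(212,362)])]
    return m-z
f=ls(lambda q:rn(q).ravel(),[.533,.158,1.5,0],loss='soft_l1');n=f.x
def rp(q):
    B=lambda z:[[sx*.065,sy*.045,z] for sx,sy in((1,1),(1,-1),(-1,-1),(-1,1))]
    C=[[sx*.048,sy*.028,q[3]] for sx,sy in((1,1),(1,-1),(-1,-1),(-1,1))]
    m=np.r_[proj(t,box(q,B(.045)+C)),proj(s,box(q,C))]
    z=np.r_[T([(622,33),(760,32),(768,228),(617,229),(652,48),(741,52),(741,205),(646,200)]),S([(430,258),(512,297),(470,332),(393,290)])]
    return m-z
g=ls(lambda q:rp(q).ravel(),[.54,-.18,0,.08],loss='soft_l1')
if __name__=='__main__':
    print(n,np.degrees(n[2]));print(rn(n).round(1).tolist());print(g.x,np.degrees(g.x[2]));print(rp(g.x).round(1).tolist())
    print('knob',bed(n,[[n[3]-.038,0,.053]]),'plate',bed(n,[[n[3],0,0]]))
E
python3 fit.py
```

```text
[ 0.53608643  0.16256672  1.61458282 -0.00467899] 92.50878130885775
[[0.2, -0.1], [0.3, 0.3], [-1.8, 0.3], [-0.6, -0.4], [-0.2, 0.1], [0.0, 0.2], [0.2, 0.1], [0.2, -1.2], [-0.4, -1.4], [1.0, -0.9], [-0.0, 0.4]]
[ 0.54366836 -0.18473068 -0.01300959  0.0677692 ] -0.7453943986321686
[[0.3, -0.8], [-0.2, 0.6], [-2.5, 0.8], [0.5, -0.6], [0.3, 0.5], [-0.2, 0.3], [-0.5, -0.7], [1.1, -0.3], [-9.8, 3.5], [-18.9, -9.8], [9.4, -8.8], [17.4, 5.6]]
knob [[0.53886428 0.09916646 0.09955985]] plate [[0.5362638  0.15851849 0.07266051]]
```

```bash
sed -i 's/S(\[(430,258),(512,297),(470,332),(393,290)\])/S([(393,290),(430,258),(512,297),(470,332)])/' fit.py
cat >> h.py <<'E'
def obs():
    from plant import ctrl
    o=ctrl.get_obs();return o,np.float64(o['tool_pos']),Ro.from_euler('xyz',o['orientation'],degrees=True)
def delta(p,R):
    o,p0,R0=obs();return (R0.inv()*R).as_rotvec(degrees=True).round(2),(R0.inv().apply(p-p0)*100).round(2)
def Rt(x,z):
    return Ro.from_matrix(np.c_[x,np.cross(z,x),z])
E
python3 fit.py
python3 - <<'E'
from fit import *
o,p0,R0=obs();print(R0.as_matrix().round(2))
yaw=n[2];N=Ro.from_euler('z',yaw).apply([-.5,0,np.cos(np.pi/6)]);Y=Ro.from_euler('z',yaw).apply([0,1,0])
for sg in(1,-1):
    print(sg,delta(bed(n,[[n[3]-.038,0,.13]])[0],Rt(-N,sg*Y)), Rt(-N,sg*Y).as_euler('xyz',degrees=True))
E
```

```text
[ 0.53608643  0.16256672  1.61458282 -0.00467899] 92.50878130885775
[[0.2, -0.1], [0.3, 0.3], [-1.8, 0.3], [-0.6, -0.4], [-0.2, 0.1], [0.0, 0.2], [0.2, 0.1], [0.2, -1.2], [-0.4, -1.4], [1.0, -0.9], [-0.0, 0.4]]
[ 0.54376021 -0.18637983  0.01005228  0.05912698] 0.5759531588689336
[[0.3, -0.4], [-0.1, 0.2], [-1.3, 0.4], [1.6, -0.3], [0.1, 1.2], [-0.6, 0.6], [-0.2, -0.7], [1.7, 0.1], [-1.1, -1.9], [-0.1, 1.1], [-0.3, 1.0], [-0.1, -2.3]]
knob [[0.53886428 0.09916646 0.09955985]] plate [[0.5362638  0.15851849 0.07266051]]
[[-0.   -0.95 -0.3 ]
 [ 0.   -0.3   0.95]
 [-1.    0.    0.  ]]
1 (array([-73.02, -19.49, -25.53]), array([  6.02, -53.34,  56.81])) [-90.          60.          92.50878131]
-1 (array([102.47, -27.4 ,  20.92]), array([  6.02, -53.34,  56.81])) [90.         60.         92.50878131]
```

servo_tool:
  deltas:
    - [[0,0,0],[0.3,-3.3,3.5],8.76]
    - [[0,0,0],[0.6,-6.6,7.0],8.76]
    - [[0,0,0],[0.9,-9.9,10.5],8.76]
    - [[0,0,0],[1.2,-13.2,14.0],8.76]
    - [[0,0,0],[1.5,-16.5,17.5],8.76]

```text
clock: 0.6
tool_pos: [0.3092, -0.424, 0.2105]
orientation: [8.5, 89.9, 116.2]
force: [0.4, -0.1, -0.7]
opening: 0.0878
```

servo_tool:
  deltas:
    - [[0,0,0],[0.3,-3.3,3.5],8.76]
    - [[0,0,0],[0.6,-6.6,7.0],8.76]
    - [[0,0,0],[0.9,-9.9,10.5],8.76]
    - [[0,0,0],[1.2,-13.2,14.0],8.76]
    - [[0,0,0],[1.5,-16.5,17.5],8.76]

```text
clock: 1.1
tool_pos: [0.4136, -0.2052, 0.1958]
orientation: [-3.2, 89.9, 104.4]
force: [1.7, 0.0, 0.5]
opening: 0.0874
```

servo_tool:
  deltas:
    - [[0,0,0],[0.0,-3.3,3.5],8.76]
    - [[0,0,0],[0.0,-6.6,7.0],8.76]
    - [[0,0,0],[0.0,-9.9,10.5],8.76]
    - [[0,0,0],[0,-13.2,14.0],8.76]
    - [[0,0,0],[0,-16.5,17.5],8.76]

```text
clock: 1.6
tool_pos: [0.518, 0.0137, 0.1961]
orientation: [-1.1, 89.9, 106.6]
force: [0.4, -0.4, 0.4]
opening: 0.0875
```

```bash
cat > go.py <<'E'
from fit import *
import sys
yaw=n[2];N=Ro.from_euler('z',yaw).apply([-.5,0,np.cos(np.pi/6)]);Y=Ro.from_euler('z',yaw).apply([0,1,0]);RN=Rt(-N,Y)
def nest(u,v,w):return delta(bed(n,[[u,v,w]])[0],RN)
E
python3 -c "
from go import *
o,p,R=obs();print(p,o['joint_pos'].round(1));print(nest(n[3]-.038,0,.13))"
```

```text
[0.51800555 0.01365875 0.19608771] [ 23.1   7.1 -21.4  -0.1 -61.5 -95.4]
(array([-73.02, -19.47, -25.5 ]), array([ 2.99, -3.58,  3.79]))
```

servo_tool:
  deltas:
    - [[-7.3,-1.95,-2.55],[0.3,-0.36,0.38],8.76]
    - [[-14.6,-3.9,-5.1],[0.6,-0.72,0.76],8.76]
    - [[-21.9,-5.85,-7.65],[0.9,-1.1,1.1],8.76]
    - [[-29.2,-7.8,-10.2],[1.2,-1.44,1.5],8.76]
    - [[-36.5,-9.75,-12.75],[1.5,-1.8,1.9],8.76]

```text
clock: 2.1
tool_pos: [0.529, 0.0378, 0.181]
orientation: [-71.0, 74.0, 73.8]
force: [-1.4, -0.9, 0.4]
opening: 0.0874
```

```bash
python3 -c "
from go import *
print(nest(n[3]-.038,0,.13))"
```

```text
(array([-36.19,  -9.66, -12.63]), array([ 2.12, -2.06,  0.22]))
```

servo_tool:
  deltas:
    - [[-7.3,-1.95,-2.55],[0.4,-0.4,0.05],8.76]
    - [[-14.6,-3.9,-5.1],[0.8,-0.8,0.1],8.76]
    - [[-21.9,-5.85,-7.65],[1.2,-1.2,0.15],8.76]
    - [[-29.2,-7.8,-10.2],[1.7,-1.6,0.2],8.76]
    - [[-36.2,-9.7,-12.6],[2.1,-2.1,0.2],8.76]

```text
clock: 2.6
tool_pos: [0.5407, 0.0608, 0.1663]
orientation: [-90.1, 59.9, 92.7]
force: [-0.5, 0.4, -0.0]
opening: 0.0876
```

```bash
python3 -c "
from go import *
from plant import ctrl
print(obs()[0]['joint_pos'].round(1));print(nest(n[3]-.038,0,.045))
w=ctrl.snapshot('wrist');t=ctrl.snapshot('side')
k=[n[3]-.038,0,.053]
print(proj(w,bed(n,[k])),proj(t,bed(n,[k])), w['vertical_fov'])
for q,nm in((w,'wrist'),(t,'side1')):pickle.dump(q,open(nm+'.pkl','wb'))
cv2.imwrite('pics/w1.png',cv2.resize(w['image'][:,:,::-1],(800,600),interpolation=cv2.INTER_CUBIC))
"
```

```text
[  3.5  15.5  -8.8 -32.6 -68.7  12.3]
(array([0.27, 0.1 , 0.12]), array([8.5 , 0.03, 0.  ]))
[[257.23940008 200.73276535]] [[244.28407678 199.60081074]] 60.210706996183276
```

View pics/w1.png

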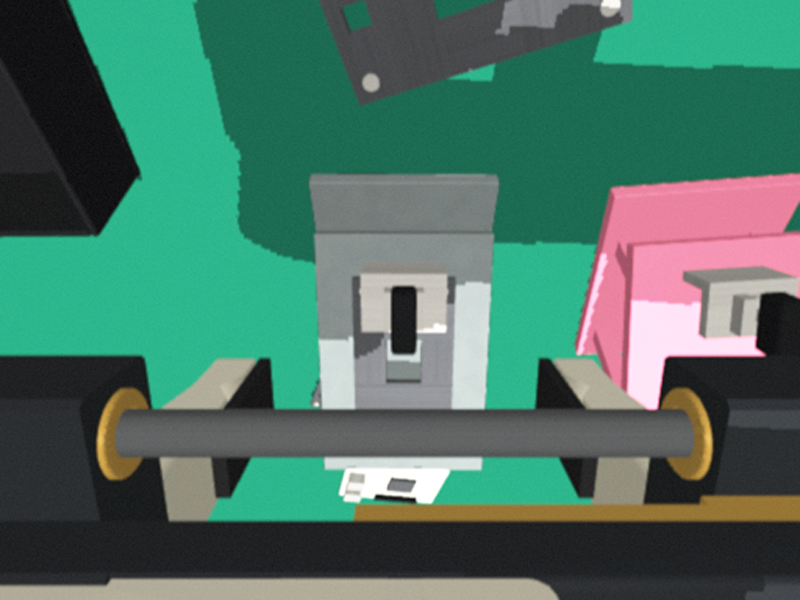

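```bash
python3 -c "
from go import *
w=load('wrist');u=n[3]-.038
P=[[u+a,b,.053+c] for a in(-.015,.015) for b in(-.006,.006) for c in(-.009,.009)]
q=proj(w,bed(n,P))*1.5625;print(q.round(0).tolist(),q.min(0),q.max(0))
print((proj(w,bed(n,[[-.075,-.05,0],[-.075,.05,0],[.075,-.05,0],[.075,.05,0],[u+.014,.022,.022],[u+.014,-.022,.022],[u+.014,.022,.03],[u+.014,-.022,.03]]))*1.5625).round(0).tolist())
"
```

```text
[[390.0, 278.0], [389.0, 288.0], [415.0, 278.0], [415.0, 288.0], [390.0, 337.0], [389.0, 350.0], [414.0, 337.0], [415.0, 350.0]] [388.62524728 278.31750553] [415.3952833  350.30606386]
[[312.0, 229.0], [492.0, 230.0], [323.0, 466.0], [480.0, 467.0], [443.0, 322.0], [361.0, 321.0], [444.0, 326.0], [360.0, 326.0]]
```

servo_tool:
  deltas:
    - [[0.2,0.1,0.1],[1.6,0.03,0.07],4.5]
    - [[0.2,0.1,0.1],[3.2,0.03,0.07],4.5]
    - [[0.2,0.1,0.1],[4.8,0.03,0.07],4.5]
    - [[0.2,0.1,0.1],[6.4,0.03,0.07],4.5]
    - [[0.2,0.1,0.1],[8.2,0.03,0.07],4.5]

```text
clock: 3.2
tool_pos: [0.5384, 0.1016, 0.0931]
orientation: [-89.7, 60.1, 92.6]
force: [1.0, 0.8, 0.3]
opening: 0.0535
```

servo_tool:
  deltas:
    - [[0,0,0],[0,0,0],3]
    - [[0,0,0],[0,0,0],2]
    - [[0,0,0],[0,0,0],1]
    - [[0,0,0],[0,0,0],0.5]
    - [[0,0,0],[0,0,0],0.5]

```text
clock: 3.7
tool_pos: [0.5388, 0.1014, 0.0937]
orientation: [-89.8, 60.1, 92.5]
force: [0.4, -0.8, 0.1]
opening: 0.0133
```

```bash
python3 -c "
from go import *
from plant import ctrl
o=obs()[0];print(o['force'],o['moment'],o['opening']);print(nest(n[3]-.038,0,.045))
w=ctrl.snapshot('wrist');t=ctrl.snapshot('side')
cv2.imwrite('pics/w2.png',np.hstack([crop(w,180,120,330,300,2.6),crop(t,210,170,290,266,4.9)[:468]]))
"
```

```text
[ 0.4033587  -0.84120135  0.08613927] [-1.6270605   0.08691543  0.00755286] 0.01334609609848033
(array([-0.23, -0.02, -0.08]), array([ 0.18, -0.1 ,  0.01]))
```

View pics/w2.png

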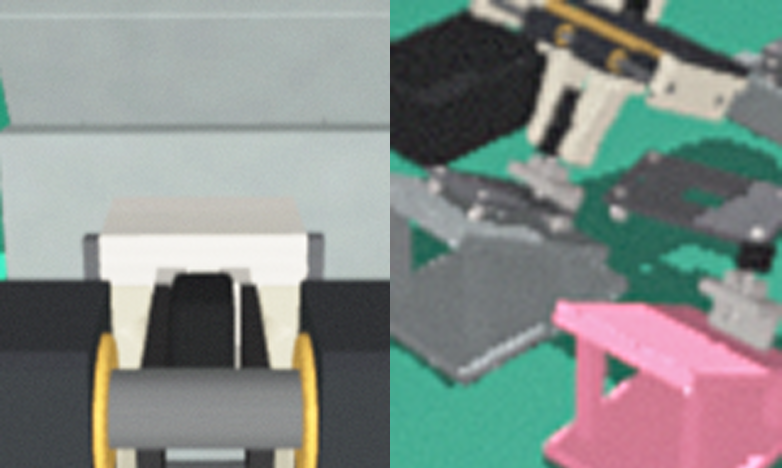

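servo_tool:
  deltas:
    - [[0,0,0],[0,0,0],0.3]
    - [[0,0,0],[0,0,0],0.3]
    - [[0,0,0],[0,0,0],0.3]

```text
clock: 4.1
tool_pos: [0.5392, 0.1013, 0.0937]
orientation: [-89.9, 60.1, 92.4]
force: [1.0, 0.4, -1.2]
opening: 0.0116
```

servo_tool:
  deltas:
    - [[0,0,0],[-0.4,0,0],0.3]
    - [[0,0,0],[-0.8,0,0],0.3]
    - [[0,0,0],[-1.2,0,0],0.3]
    - [[0,0,0],[-1.35,0,0],0.3]
    - [[0,0,0],[-1.35,0,0],0.3]

```text
clock: 4.6
tool_pos: [0.5394, 0.0948, 0.1051]
orientation: [-89.8, 60.1, 92.4]
force: [4.0, 4.4, -10.6]
opening: 0.0117
```

servo_tool:
  deltas:
    - [[7,0,0],[0,0,0],0.3]
    - [[14,0,0],[0,0,0],0.3]
    - [[21,0,0],[0,0,0],0.3]
    - [[28,0,0],[0,0,0],0.3]
    - [[35,0,0],[0,0,0],0.3]

```text
clock: 5.1
tool_pos: [0.5381, 0.0956, 0.1043]
orientation: [-54.2, 60.0, 92.7]
force: [0.4, 7.0, -8.6]
opening: 0.0119
```

servo_tool:
  deltas:
    - [[7,0,0],[0,0,0],0.3]
    - [[14,0,0],[0,0,0],0.3]
    - [[21,0,0],[0,0,0],0.3]
    - [[26,0,0],[0,0,0],0.3]
    - [[26,0,0],[0,0,0],0.3]

```text
clock: 5.6
tool_pos: [0.5373, 0.0967, 0.1039]
orientation: [-27.8, 59.9, 92.9]
force: [1.3, 7.2, -7.9]
opening: 0.0115
```

```bash
python3 -c "
from go import *
o=obs()[0];print(o['force'],o['moment'],o['joint_pos'].round(1));print(nest(n[3]-.038,0,.045))"
```

```text
[ 1.32894104  7.18999102 -7.896136  ] [-0.81471032 -0.6198245  -0.31042793] [  6.9  18.9 -12.8 -34.9 -61.  -48.1]
(array([-6.185e+01,  2.300e-01, -1.000e-02]), array([ 1.3 , -0.15, -0.1 ]))
```

servo_tool:
  deltas:
    - [[0,0,0],[-0.1,0,0],0.3]
    - [[0,0,0],[-0.2,0,0],0.3]
    - [[0,0,0],[-0.2,0,0],0.3]

```text
clock: 5.9
tool_pos: [0.5372, 0.0961, 0.1053]
orientation: [-27.8, 59.9, 92.9]
force: [3.9, 4.7, -10.0]
opening: 0.0119
```

servo_tool:
  deltas:
    - [[0,0,0],[0.15,0,0],0.3]
    - [[0,0,0],[0.3,0,0],0.3]
    - [[0,0,0],[0.4,0,0],0.3]
    - [[0,0,0],[0.4,0,0],0.3]

```text
clock: 6.3
tool_pos: [0.5373, 0.0975, 0.1028]
orientation: [-27.9, 59.9, 92.9]
force: [-1.1, -1.5, 4.3]
opening: 0.0118
```

```bash
python3 -c "
from go import *
o=obs()[0];print(o['force'],o['moment'],o['joint_pos'].round(1));print(nest(n[3]-.038,0,.045))"
```

```text
[-1.1136899  -1.54524688  4.33443336] [-1.50744018  0.17175774  0.1843113 ] [  6.9  19.  -12.8 -34.9 -60.9 -48.1]
(array([-61.83,   0.22,  -0.  ]), array([ 1.16, -0.14, -0.11]))
```

servo_tool:
  deltas:
    - [[0,0,0],[0,0,0],3]
    - [[0,0,0],[0,0,0],3]
    - [[0,0,0],[0,0,0],3]
    - [[0,0,0],[0,0,0],4]
    - [[0,0,0],[0,0,0],4]

```text
clock: 6.8
tool_pos: [0.5372, 0.0975, 0.1027]
orientation: [-27.8, 59.9, 92.9]
force: [-1.1, 0.3, 0.3]
opening: 0.0382
```

servo_tool:
  deltas:
    - [[0,0,0],[-1.5,0,0],5]
    - [[0,0,0],[-3,0,0],6]
    - [[0,0,0],[-4.5,0,0],7]
    - [[0,0,0],[-6,0,0],8]
    - [[0,0,0],[-7,0,0],8.76]

```text
clock: 7.3
tool_pos: [0.5396, 0.0614, 0.1653]
orientation: [-28.1, 59.9, 92.7]
force: [0.3, -0.3, 0.3]
opening: 0.0747
```

servo_tool:
  deltas:
    - [[-8,0,0],[0,0,0],8.76]
    - [[-16,0,0],[0,0,0],8.76]
    - [[-24,0,0],[0,0,0],8.76]
    - [[-32,0,0],[0,0,0],8.76]
    - [[-40,0,0],[0,0,0],8.76]

```text
clock: 7.8
tool_pos: [0.5396, 0.0611, 0.1658]
orientation: [-68.4, 59.9, 92.6]
force: [1.0, -0.7, 0.1]
opening: 0.0871
```

servo_tool:
  deltas:
    - [[-7,0,0],[0,0,0],8.76]
    - [[-14,0,0],[0,0,0],8.76]
    - [[-21.8,0.2,0],[0,0,0],8.76]

```text
clock: 8.1
tool_pos: [0.5397, 0.0608, 0.1663]
orientation: [-90.9, 59.9, 92.2]
force: [0.7, 0.4, 0.0]
opening: 0.0879
```

```bash
python3 -c "
from go import *
from plant import ctrl
o=obs()[0];print(o['force'],o['joint_pos'].round(1));print(nest(n[3]+.018,0,.06))
w=ctrl.snapshot('wrist');t=ctrl.snapshot('top')
pickle.dump(w,open('w3.pkl','wb'))
u=n[3]
print((proj(w,bed(n,[[u+a,b,.015] for a in(-.048,.048) for b in(-.028,.028)]))*[3,3]-[540,360]).round(0).tolist())
cv2.imwrite('pics/w3.png',crop(w,180,120,340,310,3))
"
```

```text
[0.69305398 0.39198112 0.01787783] [  3.5  15.3  -9.1 -32.6 -68.4  12.6]
(array([ 0.61, -0.16,  0.06]), array([ 7.01, -5.58, -0.13]))
[[131.0, 167.0], [330.0, 169.0], [136.0, 473.0], [319.0, 475.0]]
```

View pics/w3.png

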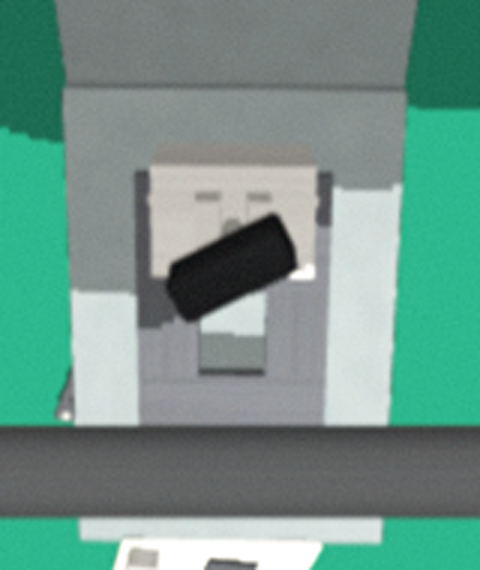

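```bash
python3 -c "
from go import *
w=load('w3');o,p,R=obs()
Rc=cv2.Rodrigues(np.float64(w['rvec']))[0];c=-Rc.T@np.float64(w['tvec']).ravel();print(R.inv().apply(c-p))
print(nest(n[3]+.023,0.001,.06),nest(n[3]+.023,0.001,.006), R.inv().apply(bed(n,[[.1,0,0]])-bed(n,[[0,0,0]])))"
```

```text
[-0.15701695  0.07224447  0.00072652]
(array([ 0.44, -0.17,  0.06]), array([ 7.01, -6.07, -0.02])) (array([ 0.44, -0.17,  0.06]), array([12.41, -6.07, -0.  ])) [[ 0.00010824 -0.09999699 -0.00076789]]
```

servo_tool:
  deltas:
    - [[0.4,-0.2,0.1],[0,-2,0],8.76]
    - [[0.4,-0.2,0.1],[0,-4,0],8.76]
    - [[0.4,-0.2,0.1],[0,-6.1,0],8.76]
    - [[0.4,-0.2,0.1],[3,-6.1,0],8.76]
    - [[0.4,-0.2,0.1],[7,-6.1,0],8.76]

```text
clock: 8.7
tool_pos: [0.5372, 0.149, 0.1384]
orientation: [-90.4, 60.0, 92.0]
force: [1.6, 0.7, -0.7]
opening: 0.0879
```

servo_tool:
  deltas:
    - [[0,0,0],[1.2,0,0],8.76]
    - [[0,0,0],[2.4,0,0],8.76]
    - [[0,0,0],[3.6,0,0],8.76]
    - [[0,0,0],[4.4,0,0],8.76]
    - [[0,0,0],[4.9,0,0],8.76]

```text
clock: 9.2
tool_pos: [0.5366, 0.1735, 0.0958]
orientation: [-90.4, 60.0, 91.9]
force: [-0.2, -0.5, -0.8]
opening: 0.088
```

```bash
python3 -c "
from go import *
from plant import ctrl
o=obs()[0];print(o['force'],o['moment']);print(nest(n[3]+.023,0.001,.006))
t=ctrl.snapshot('side');w=ctrl.snapshot('wrist')
cv2.imwrite('pics/w4.png',np.hstack([crop(t,190,130,290,250,4),crop(w,130,120,380,360,2)[:480]]))"
```

```text
[-0.19147568 -0.52397586 -0.76175617] [-1.68780783  0.12437336 -0.00851132]
(array([-0.09, -0.29, -0.01]), array([0.66, 0.15, 0.2 ]))
```

View pics/w4.png

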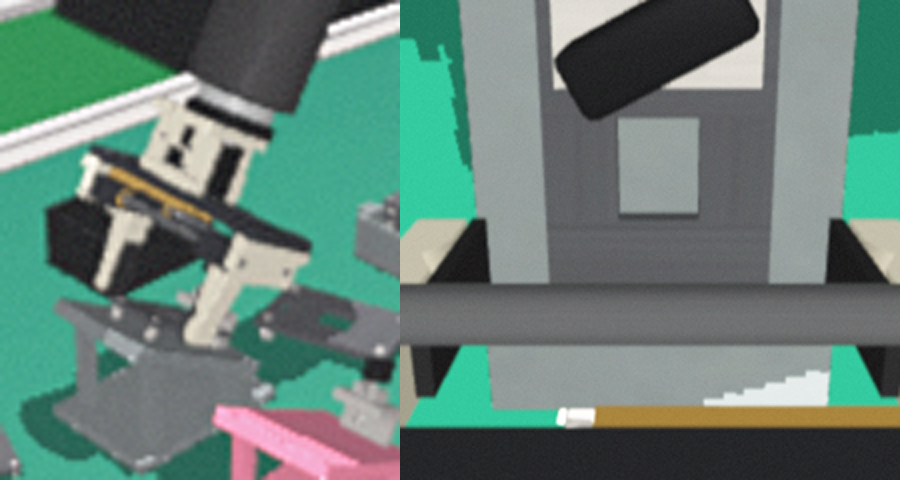

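servo_tool:
  deltas:
    - [[0,-0.2,0],[0.3,0.05,0.1],8.76]
    - [[0,-0.2,0],[0.6,0.05,0.1],8.76]
    - [[0,-0.2,0],[0.65,0.05,0.1],8.76]

```text
clock: 9.6
tool_pos: [0.5352, 0.1763, 0.0897]
orientation: [-90.0, 60.0, 92.4]
force: [0.3, 0.0, -1.0]
opening: 0.0877
```

servo_tool:
  deltas:
    - [[0,0,0],[0,0,0],7.5]
    - [[0,0,0],[0,0,0],6.8]
    - [[0,0,0],[0,0,0],6.2]
    - [[0,0,0],[0,0,0],5.8]
    - [[0,0,0],[0,0,0],5.0]

```text
clock: 10.1
tool_pos: [0.5354, 0.1763, 0.0899]
orientation: [-90.0, 60.0, 92.4]
force: [0.1, 0.2, -1.0]
opening: 0.0554
```

servo_tool:
  deltas:
    - [[0,0,0],[0,0,0],4.5]
    - [[0,0,0],[0,0,0],4.5]
    - [[0,0,0],[0,0,0],4.5]

```text
clock: 10.4
tool_pos: [0.5353, 0.1763, 0.0898]
orientation: [-90.0, 60.0, 92.4]
force: [0.4, 0.2, -0.5]
opening: 0.0552
```

```bash
python3 -c "
from go import *
o,p,R=obs();print(o['force'],o['moment'],o['opening']);print(nest(n[3]+.023,0.001,.006));print(R.inv().apply(bed(n,[[.1,0,0]])-bed(n,[[0,0,0]])))"
```

```text
[ 0.444107    0.19537453 -0.46092719] [-1.67851347e+00  2.74004441e-02  1.06189117e-03] 0.055248607717178856
(array([-0.1 , -0.07, -0.01]), array([-0.  ,  0.1 ,  0.09]))
[[-9.70293081e-06 -9.99998565e-02  1.69120923e-04]]
```

servo_tool:
  deltas:
    - [[0,0,0],[0,-0.8,0],4.5]
    - [[0,0,0],[0,-1.6,0],4.5]
    - [[0,0,0],[0,-2.4,0],4.5]
    - [[0,0,0],[0,-3.2,0],4.5]
    - [[0,0,0],[0,-4.0,0],4.5]

```text
clock: 10.9
tool_pos: [0.5338, 0.2117, 0.1103]
orientation: [-90.0, 60.0, 92.4]
force: [0.1, -1.3, -2.4]
opening: 0.0552
```

```bash
python3 -c "
from go import *
from plant import ctrl
o=obs()[0];print(o['force'],o['moment'],o['opening'],o['joint_pos'].round(1));print(nest(n[3]+.063,0.001,.006))
t=ctrl.snapshot('side');w=ctrl.snapshot('wrist');pickle.dump(w,open('w5.pkl','wb'))
cv2.imwrite('pics/w5.png',np.hstack([crop(t,190,130,290,250,4),crop(w,155,120,355,360,2)[:480]]))"
```

```text
[ 0.11841388 -1.26063011 -2.36442778] [-2.35372076e+00 -9.65382530e-04 -1.34701247e-02] 0.055225401814670595 [ 19.1  17.4 -13.7 -35.7 -55.2   3.1]
(array([-0.08, -0.07, -0.  ]), array([-0.  ,  0.19,  0.09]))
```

View pics/w5.png

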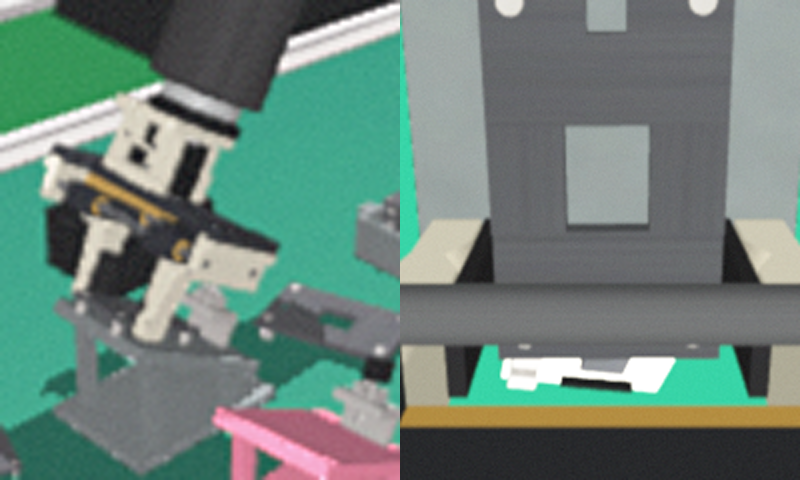

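servo_tool:
  deltas:
    - [[0,0,0],[-1,0,0],4.5]
    - [[0,0,0],[-2.5,0,0],4.5]
    - [[0,0,0],[-5,0,0],4.5]
    - [[0,0,0],[-8,0,0],4.5]
    - [[0,0,0],[-10,0,0],4.5]

```text
clock: 11.5
tool_pos: [0.5366, 0.1606, 0.2001]
orientation: [-90.4, 60.0, 92.0]
force: [0.9, 0.0, -1.8]
opening: 0.0552
```

```bash
cat >> go.py <<'E'
# calibrated wrist view in tool axes (camera fixed to the tool), from w5 pose
def intool(uv,xt,s,R,p):
    Rc=cv2.Rodrigues(np.float64(s['rvec']))[0];c=-Rc.T@np.float64(s['tvec']).ravel()
    d=R.inv().apply(Rc.T@np.linalg.inv(K(s))@np.r_[uv,1]);c=R.inv().apply(c-p)
    return c+d*(xt-c[0])/d[0]
E
python3 -c "
from go import *
o,p,R=obs();print(o['force'],o['opening'])
w=load('w5');p5=np.array([.5338,.2117,.1103]);R5=Ro.from_euler('xyz',[-90,60,92.4],degrees=True)
q=np.array([intool((155+(a-400)/2,120+b/2),-.009,w,R5,p5) for a,b in((510,3),(703,3),(525,345),(693,345),(567,125),(650,125),(649,226),(565,226))])*1000
print(q.round(1).tolist());print(q[:4].mean(0),q[4:].mean(0))
c,s=np.cos(g.x[2]),np.sin(g.x[2]);RP=Rt([0,0,-1.],[-s,c,0])
print(delta(p,RP),RP.as_euler('xyz',degrees=True))
"
```

```text
[ 0.91586858  0.01294161 -1.76828427] 0.05520217176941608
[[-9.0, 61.7, -20.5], [-9.0, 61.8, 21.7], [-9.0, -23.3, -20.1], [-9.0, -23.3, 22.6], [-9.0, 34.2, -8.5], [-9.0, 34.2, 10.6], [-9.0, 9.2, 10.8], [-9.0, 9.2, -9.4]]
[-9.         19.21838605  0.91378649] [-9.         21.71984738  0.8881467 ]
(array([89.59, 23.85, 23.42]), array([0., 0., 0.])) [-90.57595316  90.           0.        ]<sys>:0: UserWarning: Gimbal lock detected. Setting third angle to zero since it is not possible to uniquely determine all angles.
```

servo_tool:
  deltas:
    - [[7.5,2.0,1.95],[0,0,0],4.5]
    - [[15,4,3.9],[0,0,0],4.5]
    - [[22.5,6,5.85],[0,0,0],4.5]
    - [[30,8,7.8],[0,0,0],4.5]
    - [[37.5,10,9.75],[0,0,0],4.5]

```text
clock: 12.0
tool_pos: [0.5367, 0.1596, 0.2015]
orientation: [-70.9, 71.2, 71.9]
force: [-0.5, -0.7, -2.4]
opening: 0.055
```

servo_tool:
  deltas:
    - [[7.5,2.0,1.95],[0,0,0],4.5]
    - [[15,4,3.9],[0,0,0],4.5]
    - [[22.5,6,5.85],[0,0,0],4.5]
    - [[30,8,7.8],[0,0,0],4.5]
    - [[37.5,10,9.75],[0,0,0],4.5]

```text
clock: 12.5
tool_pos: [0.5366, 0.1588, 0.2028]
orientation: [-52.9, 84.6, 51.5]
force: [-0.1, -0.7, -3.1]
opening: 0.0553
```

```bash
cat >> go.py <<'E'
c,s_=np.cos(g.x[2]),np.sin(g.x[2]);RP=Rt([0,0,-1.],[-s_,c,0])
def pile(z,dx=0,dy=0):  # TCP so that plate origin (tool y +20.5 mm) is over the pile
    return delta(np.array([g.x[0]+dx,g.x[1]+dy,z])-RP.apply([0,.0205,0]),RP)
E
python3 -W ignore -c "
from go import *
print(obs()[0]['joint_pos'].round(1),pile(.2))"
```

```text
[  35.5    8.   -18.9   -1.8  -57.8 -110.2] (array([13.82,  3.79,  3.92]), array([ -2.11,   5.83, -34.05]))
```

servo_tool:
  deltas:
    - [[7,1.9,1.95],[0,0,0],4.5]
    - [[13.8,3.8,3.9],[0,0,0],4.5]
    - [[13.8,3.8,3.9],[0,0,0],4.5]

```text
clock: 12.8
tool_pos: [0.5373, 0.1588, 0.2034]
orientation: [-172.2, 89.9, -81.8]
force: [-0.6, -0.5, -2.1]
opening: 0.0551
```

servo_tool:
  deltas:
    - [[0,0,0],[0,0,-2.5],4.5]
    - [[0,0,0],[0,0,-6],4.5]
    - [[0,0,0],[0,0,-9.5],4.5]
    - [[0,0,0],[0,0,-13],4.5]
    - [[0,0,0],[0,0,-16.5],4.5]

```text
clock: 13.3
tool_pos: [0.5381, -0.0081, 0.2044]
orientation: [-94.1, 89.9, -3.5]
force: [-0.3, -0.0, -2.9]
opening: 0.0556
```

```bash
python3 -W ignore -c "
from go import *
print(obs()[0]['joint_pos'].round(1),pile(.16))"
```

```text
[  20.     8.5  -18.6    0.   -62.8 -109.5] (array([-0.04, -0.01,  0.11]), array([  4.45,  -2.44, -17.83]))
```

servo_tool:
  deltas:
    - [[0,0,0],[0,-0.5,-3.6],4.5]
    - [[0,0,0],[0,-1,-7.2],4.5]
    - [[0,0,0],[1,-1.5,-10.8],4.5]
    - [[0,0,0],[2.5,-2,-14.4],4.5]
    - [[0,0,0],[4.4,-2.4,-17.8],4.5]

```text
clock: 13.8
tool_pos: [0.5641, -0.1882, 0.1617]
orientation: [-91.0, 89.7, -0.4]
force: [1.0, 0.9, -2.6]
opening: 0.0551
```

```bash
python3 -W ignore -c "
from go import *
from plant import ctrl
o,p,R=obs();print(p,o['force'],o['moment'],pile(.12))
t=ctrl.snapshot('top');s=ctrl.snapshot('side');w=ctrl.snapshot('wrist')
for a,b in((t,'top6'),(s,'side6'),(w,'w6')):pickle.dump(a,open(b+'.pkl','wb'))
cv2.imwrite('pics/p6.png',np.vstack([np.hstack([crop(s,250,130,350,220,4),crop(w,155,180,355,360,2)]),crop(t,235,155,435,223,4)[:240]]))"
```

```text
[ 0.56414961 -0.18824981  0.16166263] [ 0.96939896  0.85799061 -2.60064082] [-0.01078407 -0.15552813  0.00665476] (array([ 0.06, -0.01,  0.33]), array([4.17, 0.01, 0.21]))
```

View pics/p6.png

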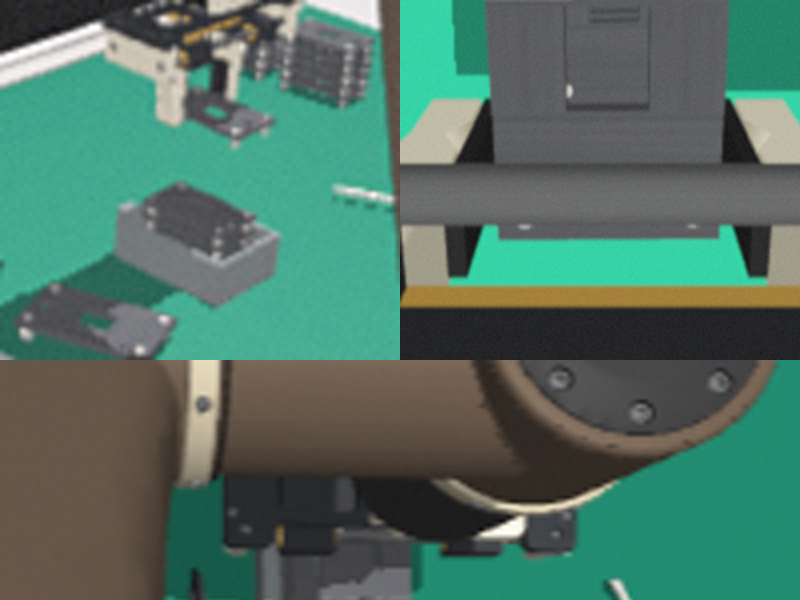

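```bash
python3 -W ignore -c "
from go import *
s=load('side6');w=load('w6');q=g.x
for z,a,b in((.045,.065,.045),(0,.065,.045),(q[3],.048,.028)):
    print(z,((proj(s,box(q,[[i*a,j*b,z] for i,j in((1,1),(1,-1),(-1,-1),(-1,1))]))-[250,130])*4).round(0).tolist())
cv2.imwrite('pics/p7.png',crop(s,270,165,330,210,13))"
```

```text
0.045 [[116.0, 214.0], [177.0, 186.0], [279.0, 234.0], [218.0, 266.0]]
0 [[113.0, 254.0], [174.0, 224.0], [274.0, 274.0], [213.0, 307.0]]
0.059126983840157264 [[141.0, 202.0], [180.0, 184.0], [255.0, 220.0], [217.0, 240.0]]
```

View pics/p7.png

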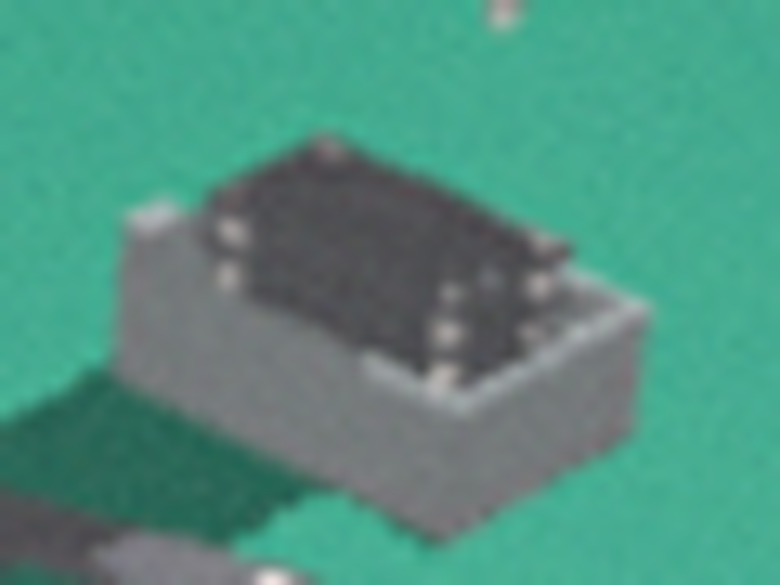

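```bash
cat >> go.py <<'E'
s6=load('side6');Q=lambda p:np.float64(p)/13+[270,165]
def r6(q):
    B=lambda L,a,b,z:[[i*a,j*b,z] for i,j in L]
    m=np.r_[proj(s6,box(q,B([(1,1),(-1,1),(-1,-1)],.065,.045,.045)+B([(1,1),(-1,1),(-1,-1)],.065,.045,0)+B([(1,1),(1,-1),(-1,-1),(-1,1)],.048,.028,q[3])))]
    z=Q([(130,213),(462,410),(650,310),(118,375),(440,540),(632,435),(208,200),(328,135),(572,250),(440,285)])
    return np.r_[rp(q)[:8],m-z]
g=ls(lambda q:r6(q).ravel(),g.x,loss='soft_l1')
c,s_=np.cos(g.x[2]),np.sin(g.x[2]);RP=Rt([0,0,-1.],[-s_,c,0])
E
python3 -W ignore -c "
from go import *
print(g.x,np.degrees(g.x[2]));print(r6(g.x).round(1).tolist());print(pile(.10))"
```

```text
[ 0.5433523  -0.18650715  0.01067383  0.0634434 ] 0.6115654922292575
[[0.4, -0.3], [-0.1, 0.4], [-1.3, 0.5], [1.7, -0.1], [0.3, 1.1], [-0.3, 0.5], [0.2, -0.7], [1.9, 0.2], [-1.0, 2.1], [-1.0, 0.0], [-0.2, -0.3], [-0.7, -0.4], [-0.4, 0.3], [-0.1, 0.1], [-0.5, -0.8], [-0.1, -0.2], [0.0, -0.1], [0.6, 2.0]]
(array([-0.18,  0.02,  0.01]), array([ 5.94, -0.15,  0.2 ]))
```

servo_tool:
  deltas:
    - [[-0.1,0,0],[1.5,-0.1,0.2],4.5]
    - [[-0.1,0,0],[3,-0.1,0.2],4.5]
    - [[-0.1,0,0],[4.5,-0.1,0.2],4.5]
    - [[-0.1,0,0],[5.8,-0.1,0.2],4.5]
    - [[-0.1,0,0],[5.8,-0.1,0.2],4.5]

```text
clock: 14.45
tool_pos: [0.5623, -0.1859, 0.1004]
orientation: [64.7, 89.9, 155.3]
force: [-1.4, 0.6, -1.5]
opening: 0.0556
```

```bash
python3 -W ignore -c "
from go import *
o=obs()[0];print(o['force'],o['moment'],pile(.085))"
```

```text
[-1.42736683  0.58584027 -1.48310428] [ 0.03149865 -0.0102993  -0.023714  ] (array([-0.03,  0.04, -0.09]), array([ 1.54, -0.16, -0.04]))
```

servo_tool:
  deltas:
    - [[0,0,0],[0.4,-0.1,0],4.5]
    - [[0,0,0],[0.8,-0.1,0],4.5]
    - [[0,0,0],[1.2,-0.1,0],4.5]
    - [[0,0,0],[1.5,-0.1,0],4.5]
    - [[0,0,0],[1.5,-0.1,0],4.5]

```text
clock: 14.95
tool_pos: [0.563, -0.1858, 0.085]
orientation: [69.6, 89.9, 160.2]
force: [-0.1, 0.3, -2.3]
opening: 0.055
```

servo_tool:
  deltas:
    - [[0,0,0],[0.08,0,0],4.5]
    - [[0,0,0],[0.16,0,0],4.5]
    - [[0,0,0],[0.24,0,0],4.5]
    - [[0,0,0],[0.3,0,0],4.5]

```text
clock: 15.35
tool_pos: [0.5631, -0.1858, 0.082]
orientation: [67.7, 89.9, 158.3]
force: [-0.7, -0.5, -2.0]
opening: 0.0555
```

servo_tool:
  deltas:
    - [[0,0,0],[0.08,0,0],4.5]
    - [[0,0,0],[0.16,0,0],4.5]
    - [[0,0,0],[0.24,0,0],4.5]
    - [[0,0,0],[0.3,0,0],4.5]

```text
clock: 15.75
tool_pos: [0.563, -0.1859, 0.0789]
orientation: [70.1, 89.9, 160.7]
force: [0.5, -0.3, -3.0]
opening: 0.0553
```

servo_tool:
  deltas:
    - [[0,0,0],[0.05,0,0],4.5]
    - [[0,0,0],[0.1,0,0],4.5]
    - [[0,0,0],[0.15,0,0],4.5]
    - [[0,0,0],[0.2,0,0],4.5]

```text
clock: 16.15
tool_pos: [0.5631, -0.1858, 0.0769]
orientation: [68.6, 89.9, 159.2]
force: [0.6, 0.1, -2.1]
opening: 0.0554
```

servo_tool:
  deltas:
    - [[0,0,0],[0.05,0,0],4.5]
    - [[0,0,0],[0.1,0,0],4.5]
    - [[0,0,0],[0.15,0,0],4.5]
    - [[0,0,0],[0.2,0,0],4.5]

```text
clock: 16.55
tool_pos: [0.563, -0.1858, 0.0748]
orientation: [68.7, 89.9, 159.2]
force: [0.2, -0.2, -2.9]
opening: 0.0557
```

servo_tool:
  deltas:
    - [[0,0,0],[0.05,0,0],4.5]
    - [[0,0,0],[0.1,0,0],4.5]
    - [[0,0,0],[0.15,0,0],4.5]
    - [[0,0,0],[0.15,0,0],4.5]

```text
clock: 16.95
tool_pos: [0.563, -0.1858, 0.0733]
orientation: [69.7, 89.9, 160.3]
force: [0.3, -0.4, -2.5]
opening: 0.0551
```

servo_tool:
  deltas:
    - [[0,0,0],[0.05,0,0],4.5]
    - [[0,0,0],[0.1,0,0],4.5]
    - [[0,0,0],[0.15,0,0],4.5]
    - [[0,0,0],[0.15,0,0],4.5]

```text
clock: 17.35
tool_pos: [0.5629, -0.1858, 0.0716]
orientation: [70.2, 89.8, 160.8]
force: [0.5, -0.2, -2.3]
opening: 0.0553
```

servo_tool:
  deltas:
    - [[0,0,0],[0.05,0,0],4.5]
    - [[0,0,0],[0.1,0,0],4.5]
    - [[0,0,0],[0.15,0,0],4.5]
    - [[0,0,0],[0.15,0,0],4.5]

```text
clock: 17.75
tool_pos: [0.5629, -0.1858, 0.07]
orientation: [71.4, 89.8, 161.9]
force: [0.0, 0.2, -2.8]
opening: 0.0551
```

servo_tool:
  deltas:
    - [[0,0,0],[0.05,0,0],4.5]
    - [[0,0,0],[0.1,0,0],4.5]
    - [[0,0,0],[0.15,0,0],4.5]
    - [[0,0,0],[0.15,0,0],4.5]

```text
clock: 18.15
tool_pos: [0.5629, -0.1858, 0.0686]
orientation: [71.0, 89.8, 161.6]
force: [0.1, 0.4, -0.4]
opening: 0.0551
```

servo_tool:
  deltas:
    - [[0,0,0],[0.04,0,0],4.5]
    - [[0,0,0],[0.07,0,0],4.5]
    - [[0,0,0],[0.07,0,0],4.5]

```text
clock: 18.45
tool_pos: [0.563, -0.1858, 0.0683]
orientation: [72.4, 89.9, 163.0]
force: [-2.5, 0.9, 3.4]
opening: 0.0554
```

```bash
python3 -W ignore -c "
from go import *
from plant import ctrl
o=obs()[0];print(o['force'],o['moment'],pile(.068))
s=ctrl.snapshot('side');w=ctrl.snapshot('wrist')
cv2.imwrite('pics/p8.png',np.hstack([crop(s,265,150,335,210,8),crop(w,155,120,355,360,2)[:480,130:350]]))"
```

```text
[-2.45383124  0.86727676  3.40419223] [0.43482765 0.69256621 0.00089406] (array([-0.02,  0.04, -0.13]), array([ 0.03, -0.09, -0.05]))
```

View pics/p8.png

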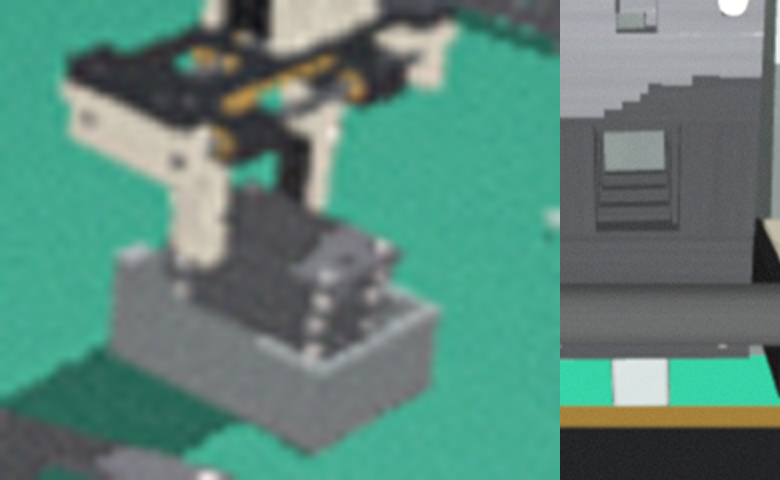

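servo_tool:
  deltas:
    - [[0,0,0],[0,0,0],4.5]
    - [[0,0,0],[0,0,0],5.7]
    - [[0,0,0],[0,0,0],6.5]
    - [[0,0,0],[0,0,0],7.5]
    - [[0,0,0],[0,0,0],8.0]

```text
clock: 19.05
tool_pos: [0.5631, -0.1859, 0.0682]
orientation: [72.4, 89.9, 163.0]
force: [0.2, 0.2, -0.3]
opening: 0.0756
```

servo_tool:
  deltas:
    - [[0,0,0],[0,0,0],8.5]
    - [[0,0,0],[-1,0,0],8.76]
    - [[0,0,0],[-3,0,0],8.76]
    - [[0,0,0],[-6,0,0],8.76]
    - [[0,0,0],[-10,0,0],8.76]

```text
clock: 19.55
tool_pos: [0.5623, -0.1858, 0.1686]
orientation: [78.9, 89.7, 169.4]
force: [1.2, 0.2, -0.2]
opening: 0.088
```

servo_tool:
  deltas:
    - [[0,0,0],[-2,0,-4],8.76]
    - [[0,0,0],[-3,0,-8],8.76]
    - [[0,0,0],[-3,0,-12],8.76]
    - [[0,0,0],[-3,0,-16],8.76]
    - [[0,0,0],[-3,0,-20],8.76]

```text
clock: 20.05
tool_pos: [0.5644, -0.3875, 0.1996]
orientation: [82.9, 89.8, 173.5]
force: [-0.1, -0.2, 0.5]
opening: 0.0879
```

```bash
python3 -W ignore -c "
from go import *
from plant import ctrl
print(obs()[0]['force'])
s=ctrl.snapshot('side');t=ctrl.snapshot('top')
cv2.imwrite('pics/p9.png',np.vstack([np.hstack([crop(s,230,160,330,230,4)]*1+[crop(s,200,160,300,230,4)]),crop(t,150,165,350,240,4)]))"
```

```text
[-0.08180611 -0.18517777  0.53922777]
```

View pics/p9.png

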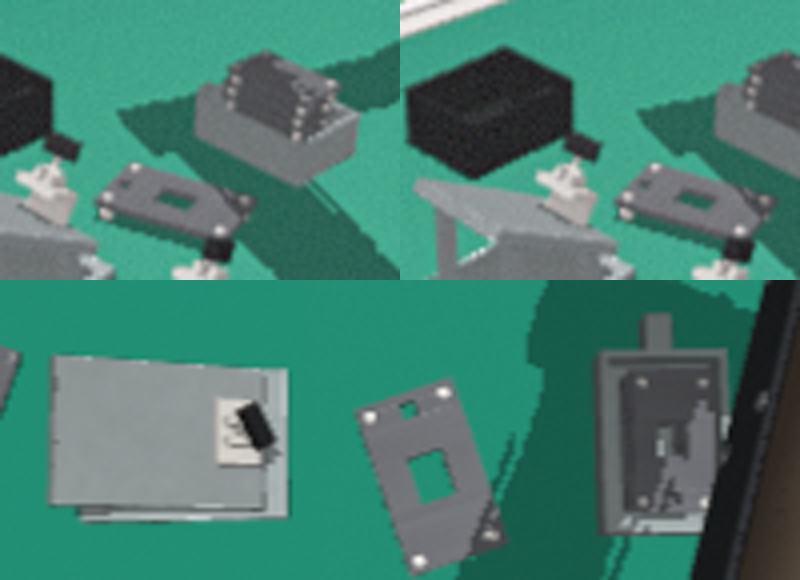

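```bash
python3 -W ignore -c "
from go import *
from plant import ctrl
t=load('top')
print(np.mean([onz(t,(150+a/4,165+(b-280)/4),.079) for a,b in((642,383),(703,382),(705,502),(640,505))],0),g.x)
ctrl.close_job();print(obs()[0]['clock'])"
```

```text
[ 0.53840697 -0.18633417  0.079     ] [ 0.5433523  -0.18650715  0.01067383  0.0634434 ]
the job is handed in; nothing more can be done
the job is handed in; nothing more can be done
```

The job is handed in at about 20 s of robot time. `close_job()` gives no verdict, so what follows rests on my own checks.

- **Plunger:** I pulled it about 13 mm and twisted it about 62°. Pushing back slightly then met resistance instead of spring pull. After I let go, it stayed up and twisted in every later picture, including the last.
- **Plate:** I gripped it across its width, slid it about 40 mm up the slope, lifted it clear and levelled it. I lowered it over the pile in 1.5 mm steps until contact at about 6 N, opened the gripper, and backed off about 20 cm.
- **Placement:** With the plate still held, the side and wrist pictures showed its feet and windows in line with those of the pile plates below. The final pictures show it resting on the pile.
- **Check that disagreed:** A rough estimate from four points in the last top picture puts the plate about 5 mm from the fitted pile centre along x, and 0.2 mm along y. The tool pose put it within about 1 mm, and the limit is 8 mm. One corner was partly hidden and the pixel readings were coarse, so I handed in without resolving the difference.
- **Bystanders:** The arm never came near the bin, screwdriver or board. I did not measure their positions again at the end.

I viewed 11 pictures, one over the budget.

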